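# Set a sprung stop screw to a setting block

## Task

Set the stop screw on the inspection fixture to the steel setting block that lies under it: take the flat-blade driver out of its wooden stand, put it down through the round guide collar into the screw's slot and turn the screw clockwise until its foot just drags on the block, bearing lightly and never screwed down hard. Leave the driver standing in the screw, try the drag with tugs of a few millimetres at most, and once it is right draw the block about two centimetres towards its grip post and leave it there, let go, still lightly held under the foot.

Things in the scene. Friction and masses are not known exactly. Their poses are not given: they have to be found in the camera images.
- fixture: Fixed height-stop fixture: grey base plate 170 x 120 x 12 mm, two low guide rails along its x (32 mm apart) and a portal 102 mm wide, 24 mm deep, top 62 mm above the table, carrying the upright stop screw and a round steel collar. Origin: under the screw's axis at table height; x along the guide channel (the block's grip post is on the -x side), z up. Yaw within 0.35 rad.
- collar_mouth (a point): Centre of the open top of the round steel guide collar over the screw, on the screw's axis, 104 mm above the table; axes as the fixture's. Bore 18.4 mm, flared to 27 mm over the top 6 mm; outside 35 mm. The slot's floor lies about 38 mm below the mouth.
- stop_spindle: The stop screw's rise and fall (not its turning). Origin: on the axis, at the floor of the head's slot (4.5 mm wide, 8 mm deep), 66 mm above the table at screw_turn = 0. Under the bridge it ends in a 18 mm wide sprung foot (2 N preload, then 10 N per mm, 9 mm travel). The foot's length is not known: the gap to the block at the start is 0.5 to 7.5 mm, to be found by feel.
- screw_turn (a joint): Turn of the screw, rad, growing clockwise from above; starts at -0.25 to 0.25, at most 3.6. It goes down 3.5 mm per rad and stays where left. Slot heading = fixture yaw - screw_turn. Turning takes 0.07 N m with the foot free, 0.009 N m more per N on the foot (half of that is left at rest). Pushing down with over 18 N runs it down. A foot force of 3 to 14 N on the block is right; over 20 N is too hard.
- setting_block: Loose steel block 80 x 30 x 20 mm, 0.25 kg, flat on the base plate (underside 12 mm up) between the rails, 1 mm play each side, with a tongue 8 mm high towards -x that carries a grip post. Origin: centre of the 80 mm body's underside, 12 to 22 mm on the +x side of the screw's axis at the start; x along the channel. Draw it to no more than 30 mm on the -x side, or it leaves the foot.
- block_post (a point): On the axis of the block's upright square aluminium grip post (14 x 14 mm, 8 to 48 mm above the block's underside), 40 mm above the underside and 102 mm on the -x side of the block's origin. Drawing the block takes 2 to 4 N with the foot clear, about 1.2 N more per N of foot force. Trial tugs: a few mm; a draw of over 15 mm from the start towards -x counts as the final one.
- driver: Loose flat-blade driver, 118 mm, 0.12 kg, upright in its stand, tip 6 mm above the table. Origin: middle of the blade's tip; z up the driver. Blade 14 mm wide along x, 3 mm thick along y, 13 mm long; shank 16.4 mm thick; handle from z = 58 to 118 mm, 30 mm along x, 22 mm along y (grip across the 22 mm). Half a turn makes no difference. Let go in the collar it stands, leaning up to 0.1 rad.
- driver_stand: Fixed wooden 64 mm cube with a 19 mm upright hole in which the driver stands, its handle's shoulder on the cube's top. Origin: under its centre; z up.

How it is judged:
On the way, in this order (a step that is already met when the one before it is completed fails the run):
1. the driver's blade is down in the screw's slot (horizontal distance between driver and stop_spindle below 0.004 m and z of driver in the frame of stop_spindle between -0.003 and 0.005 m and angle between driver's own z axis and vertical below 0.2 rad), for 0.1 s.
2. the screw has been turned down with the driver in its slot until the foot bears lightly on the block (3 to 14 N) (all of step 1 and contact force between stop_spindle and setting_block between 3 and 14 N), for 0.3 s.
3. the block has been drawn at least 15 mm towards its post with the foot bearing on it (2 to 16 N) (contact force between stop_spindle and setting_block between 2 and 16 N and distance of setting_block from where it was at the start of the episode above 0.015 m and x of setting_block in the frame of fixture below 0.008 m), for 0.2 s.
At the end, for the whole second after the job is handed in: the foot bears on the setting block with 3 to 14 N; the block lies still on the base plate under the foot, drawn at least 15 mm towards its post; the driver stands still, let go, its blade in the slot (tip within 4 mm of the axis and 5 mm of the slot floor, leaning under 0.2 rad) (all of step 2 and x of setting_block in the frame of fixture between -0.03 and 0.008 m and z of setting_block in the frame of fixture below 0.015 m and distance of setting_block from where it was at the start of the episode above 0.015 m and x of setting_block in the frame of fixture below 0.008 m and linear speed of setting_block below 0.01 m/s and linear speed of driver below 0.02 m/s); the robot touches nothing.
It fails at once if the foot is screwed down hard on the block (over 20 N) (contact force between stop_spindle and setting_block above 20 N).
It also fails if it takes over 72 s, if anything falls off the work surface, if the arm or the gripper's body presses on something with over 40 N, if the wrist force passes 120 N, or if a joint passes its speed limit or range.

## Robot

A 7-joint arm with a two-finger parallel gripper is mounted at the origin on the work surface. World frame = base frame: x ahead of the robot, y to its left, z up, the work surface at z = 0. Lengths are in m, angles in rad, forces in N, time in s.
With the tool pointing down it reaches from about 0.4 to 0.85 m from the base axis. Payload 4.5 kg.
Tool frame: the origin (TCP) lies midway between the tips of the shut fingers; the grasp point (between the pads) lies 19 mm behind it; z points along the fingers, x is the direction in which the jaws open and shut, and the axes are right-handed (so a half turn about z gives the same grasp; the last joint's range is limited). The gripper opens to 85 mm and grips with 20 to 120 N. Pads are 22 mm wide; open, the fingers measure 114 mm over their backs; the gripper's body (76 mm by 85 mm) begins 54 mm behind the grasp point. The pads swing forward as they close: fully open they stand 13 mm farther back than shut.
Start: joints at [-1.165, 0.689, -0.195, 1.565, 0.157, 0.902, -0.215], TCP at [0.227, 0.582, 0.231] pointing down, gripper open.
Joint ranges: [-3.01, 3.01], [-0.46, 2.08], [-1.47, 1.51], [0.13, 2.56], [-1, 4.14], [0.04, 2.09], [-2.66, 2.66]. Speed limits (rad/s): [2.57, 2.57, 3.14, 3.14, 3.14, 3.14, 3.14].

## Interface

Orientations are given as a unit quaternion [w, x, y, z].
In Python, from rig import bot, snapshot gives the robot as it stands. Calls block until the motion is done:
- bot.move_pose(position, orientation): joint-space move of the TCP to a pose.
- bot.move_straight(position, rot=None, max_speed=0.15, contact_N=None): straight line of the TCP; rot=None keeps the orientation; max_speed is the mean speed in m/s. With contact_N (N) it stops when the force on the tool has changed by that much, and returns True; else False.
- bot.set_joints(angles): joint-space move.
- bot.set_gripper(opening, effort=None): finger opening in m; effort is the grip in N (None keeps the last); returns when the fingers have stopped.
- bot.hold(seconds).
- bot.inverse_kinematics(position, orientation): joint angles nearest the present ones, or None.
- bot.get_state(): the state.
- snapshot(name): name is "scene" or "top" or "wrist"; returns a dict with "image" (384x512x3 uint8, red, green, blue), "z_map" (384x512 float32, m along the optical axis (not along the pixel's ray), 0 where there is no reading), "fx", "fy", "cx", "cy" (pixels), "R" (3x3) and "t" (3): a world point X has camera coordinates R X + t. Camera axes: x right, y down, z forward; pixel columns grow to the right and rows downward; lengths in m; the calibration is good to about 2 mm. A picture is of the moment at which its call begins.
A pose or a line that the arm cannot do raises bot.Unreachable and nothing moves.
- bot.finish_job(): hands the job in, once; it reports no verdict.
The state is a dict: "t": time; "qpos": joint angles; "dq": joint speeds; "joint_torque": joint torques, N m; "eef_pos": TCP position; "eef_rot": TCP orientation; "ft_force": force on the tool from outside, world axes, zero at the start; "ft_torque": the same for the moment, N m; "width": finger opening in m.
Only numpy, scipy, OpenCV 4.12 (cv2) and the standard library are available. Lean on these libraries where they do the work, as an engineer would, in place of code of your own. Each camera call takes 0.05 s, during which the arm holds its last target.

## Working session

There is one attempt and no reset: what is moved stays moved. The work goes in short steps, each a Python script; the robot and the scene stay as the last script left them, time stands still between calls to the robot, and variables do not carry over. Pictures are saved under pics/ and viewed, and the job is handed in when it is done.

```bash
ls; mkdir -p pics; python3 - <<'E'
from rig import bot, snapshot
import cv2
s=bot.get_state(); print(s['t'],s['eef_pos'],s['eef_rot'],s['width'],s['ft_force'])
for n in ['scene','top','wrist']:
    d=snapshot(n); cv2.imwrite(f'pics/{n}0.png',d['image'][:,:,::-1]); print(n,d['fx'],d['R'],d['t'])
E
```

```text
pics
0.0 [0.22686113 0.58166333 0.23045143] [ 5.81395590e-04  8.25595793e-01  5.64261176e-01 -7.58221740e-04] 0.08524252559036302 [ 0.44929536 -0.43780623  0.22002365]
scene 459.2890736635115 [[ 0.22351415  0.9746416  -0.01073237]
 [ 0.80130301 -0.19000918 -0.567283  ]
 [-0.55493686  0.1181959  -0.82345298]] [-0.06117646 -0.39167184  1.25578854]
top 477.729617027874 [[-4.32939522e-02 -9.99062306e-01 -3.78234926e-04]
 [-9.78655549e-01  4.24857561e-02 -2.01067844e-01]
 [ 2.00895373e-01 -8.33485992e-03 -9.79577245e-01]] [-0.0598812   0.56693413  0.70510967]
wrist 267.3858740008094 [[ 0.36380794  0.93147297 -0.00137444]
 [ 0.89178805 -0.34788122  0.28929697]
 [ 0.26899417 -0.10647424 -0.95723841]] [-0.62343206 -0.03679457  0.37873743]
```

View pics/scene0.png

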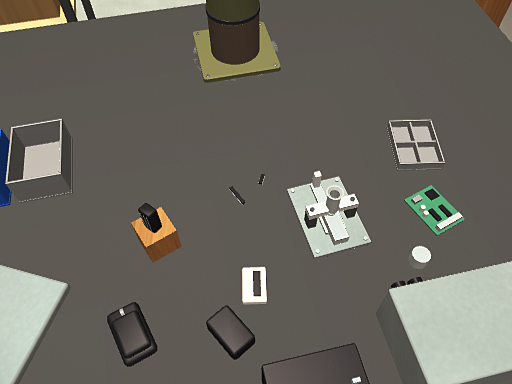

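View pics/top0.png

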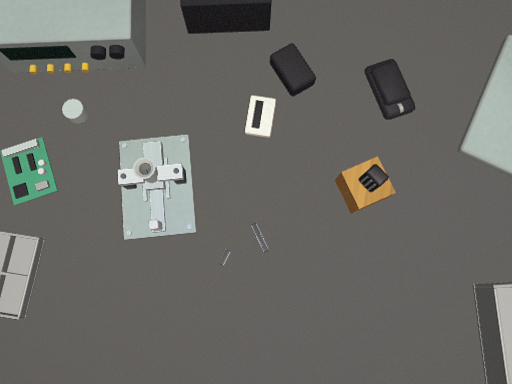

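View pics/wrist0.png

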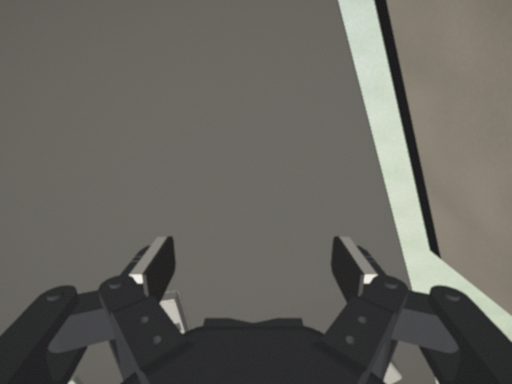

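Top view: the fixture is at about (157,187) with its collar at (145,168) and post at (154,225). The driver handle is at (374,178) on the orange stand. I'll zoom in and measure.

```bash
cat > h.py <<'E'
import numpy as np, cv2
from rig import bot, snapshot
def cloud(d):
    z=d['z_map'].astype(float); v,u=np.mgrid[0:z.shape[0],0:z.shape[1]]
    C=np.stack([(u-d['cx'])/d['fx']*z,(v-d['cy'])/d['fy']*z,z],-1)
    W=(C-d['t'])@d['R']; W[z==0]=np.nan
    return W
def ray(d,u,v,h):
    c=np.array([(u-d['cx'])/d['fx'],(v-d['cy'])/d['fy'],1.]); o=-d['R'].T@d['t']; r=d['R'].T@c
    return o+r*(h-o[2])/r[2]
def proj(d,X):
    c=d['R']@np.asarray(X)+d['t']; return np.array([d['fx']*c[0]/c[2]+d['cx'],d['fy']*c[1]/c[2]+d['cy']])
def down(yaw): # tool z down, tool x heading yaw
    return np.array([0,np.cos(yaw/2),np.sin(yaw/2),0])
E
python3 - <<'E'
from h import *
d=snapshot('top'); W=cloud(d)
a=d['image'][125:245,110:205]; b=d['image'][145:220,325:405]
A=cv2.resize(a,None,fx=4,fy=4,interpolation=cv2.INTER_CUBIC);B=cv2.resize(b,None,fx=4,fy=4,interpolation=cv2.INTER_CUBIC)
o=np.zeros((480,720,3),np.uint8);o[:A.shape[0],:A.shape[1]]=A;o[:B.shape[0],390:390+B.shape[1]]=B
cv2.imwrite('pics/zoom1.png',o[:,:,::-1])
def rep(n,m):
    P=W[m]; r=cv2.minAreaRect((P[:,:2]*1000).astype(np.float32)); print(n,len(P),P.mean(0).round(4),r)
z=W[...,2]; u=np.arange(512)[None,:]+0*z; 
L=(u<205)&(u>110)&(np.mgrid[0:384,0:512][0]>125)&(np.mgrid[0:384,0:512][0]<245)
rep('plate',L&(z>0.006)&(z<.018)); rep('collar',L&(z>.098)&(z<.11)); rep('portal',L&(z>.055)&(z<.07))
v=np.mgrid[0:384,0:512][0]
rep('post',L&(z>.054)&(z<.066)&(v>205)); rep('portal2',L&(z>.055)&(z<.07)&(v<200))
S=(u>325)&(u<405)&(v>145)&(v<220)
rep('stand',S&(z>.058)&(z<.07)); rep('handle',S&(z>.115)&(z<.132)); print(np.nanmax(z[S]))
E
```

```text
plate 4489 [0.5554 0.0765 0.0128] ((564.5324096679688, 80.23562622070312), (170.40391540527344, 120.51423645019531), 3.298020362854004)
collar 269 [0.5755 0.0816 0.1031] ((574.8101196289062, 81.02238464355469), (32.85146713256836, 32.46107864379883), 60.87834548950195)
portal 835 [0.5651 0.0774 0.0626] ((537.095458984375, 78.48673248291016), (99.88172149658203, 102.2782974243164), 3.1876533031463623)
post 87 [0.4939 0.0751 0.0602] ((493.8677673339844, 75.20659637451172), (13.968084335327148, 13.82237720489502), 89.33422088623047)
portal2 750 [0.5731 0.0777 0.0629] ((574.3229370117188, 80.56002807617188), (25.31133460998535, 102.2782974243164), 3.187652826309204)
stand 1157 [ 0.5419 -0.259   0.0646] ((545.1657104492188, -263.4437561035156), (64.13790893554688, 64.49530792236328), 21.170574188232422)
handle 323 [ 0.5442 -0.2624  0.1235] ((544.9398193359375, -263.3038635253906), (29.72816276550293, 22.158479690551758), 40.02652359008789)
0.1273757671548763
```

View pics/zoom1.png

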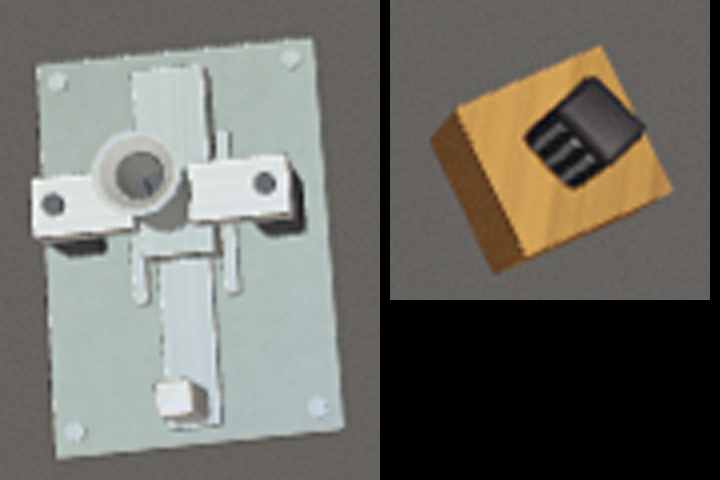

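```bash
cat >> h.py <<'E'
FY=0.0573; AX=np.array([0.5748,0.0809])
fx_=np.array([np.cos(FY),np.sin(FY)])
E
python3 - <<'E'
from h import *
s=bot.get_state()
d=snapshot('wrist'); o=-d['R'].T@d['t']; print('cam off',o-s['eef_pos'], s['qpos'].round(2) if hasattr(s['qpos'],'round') else s['qpos'])
# cam offset in tool frame
from scipy.spatial.transform import Rotation as Ro
q=s['eef_rot']; T=Ro.from_quat([q[1],q[2],q[3],q[0]]); print('tool-frame off',T.inv().apply(o-s['eef_pos']))
for base in (np.pi/2,-np.pi/2):
  for dy in np.arange(0.3,-2.9,-0.4):
    j=bot.inverse_kinematics([*AX,0.14],down(FY+base+dy))
    print(round(base,2),round(dy,2),None if j is None else np.round(j,2))
for y in (0.6986+np.pi/2,0.6986-np.pi/2):
    print(y,bot.inverse_kinematics([0.545,-0.2633,0.08],down(y)))
for y in (FY,FY+np.pi): print('post',bot.inverse_kinematics([0.494,0.0752,0.035],down(y)))
E
```

```text
cam off [-0.06915528  0.02643351  0.14177902] [-1.17  0.69 -0.19  1.57  0.16  0.9  -0.22]
tool-frame off [-0.00064615 -0.07401924 -0.14178579]
1.57 0.3 [ 0.04  0.78 -0.45  1.78  0.5   0.7   1.24]
1.57 -0.1 [-0.01  0.77 -0.36  1.78  0.4   0.66  0.93]
1.57 -0.5 [-0.07  0.76 -0.26  1.78  0.3   0.64  0.63]
1.57 -0.9 [-0.13  0.75 -0.16  1.79  0.19  0.62  0.33]
1.57 -1.3 [-0.18  0.75 -0.07  1.79  0.08  0.6   0.03]
1.57 -1.7 [-0.24  0.75  0.03  1.79 -0.03  0.6  -0.26]
1.57 -2.1 [-0.29  0.76  0.12  1.8  -0.15  0.6  -0.55]
1.57 -2.5 [-0.34  0.76  0.21  1.8  -0.26  0.6  -0.85]
-1.57 0.3 [-0.39  0.78  0.31  1.8  -0.37  0.62 -1.08]
-1.57 -0.1 [-0.46  0.8   0.44  1.81 -0.52  0.65 -1.34]
-1.57 -0.5 [-0.67  0.94  0.87  1.82 -0.94  0.86 -1.34]
-1.57 -0.9 [-0.67  0.94  0.87  1.82 -0.94  0.86 -1.74]
-1.57 -1.3 [ 0.24  0.88 -0.85  1.77  0.84  0.9   2.48]
-1.57 -1.7 [ 0.2   0.85 -0.76  1.77  0.77  0.84  2.14]
-1.57 -2.1 [ 0.15  0.82 -0.65  1.77  0.68  0.78  1.82]
-1.57 -2.5 [ 0.09  0.8  -0.54  1.78  0.58  0.73  1.51]
2.2693963267948964 [ 0.7652932   0.96579235 -0.72777308  1.7236367   0.86252321  0.80437873
  1.88503293]
-0.8721963267948966 [ 0.36053063  0.86819913  0.02377393  1.74656258 -0.03606336  0.5272531
 -0.46513215]
post [-0.23007809  0.87619758 -0.02188253  2.07605837  0.08904456  0.19019002
 -0.27423311]
post [ 0.08827937  0.92914614 -0.55409609  2.05946798  1.1111579   0.48967438
  1.87288363]
```

```bash
python3 - <<'E'
from h import *
y=FY+np.pi/2
p=[AX[0]+0.074*np.sin(y),AX[1]-0.074*np.cos(y),0.14]
bot.move_pose(p,down(y))
d=snapshot('wrist'); o=-d['R'].T@d['t']; print(o,bot.get_state()['t'])
W=cloud(d); z=W[...,2]
c=proj(d,[*AX,0.104]); print(c,proj(d,[*AX,0.07]))
x0,y0=int(c[0])-60,int(c[1])-60
x0=max(x0,0);y0=max(y0,0)
im=d['image'][y0:y0+120,x0:x0+120]
cv2.imwrite('pics/w1.png',cv2.resize(im,None,fx=5,fy=5,interpolation=cv2.INTER_CUBIC)[:,:,::-1]); print(x0,y0)
np.savez('w1.npz',**{k:d[k] for k in d})
m=(z>.099)&(z<.11)&(np.hypot(W[...,0]-AX[0],W[...,1]-AX[1])<.03)
r=cv2.minEnclosingCircle((W[m][:,:2]*1000).astype(np.float32)); print('collar',r, cv2.minAreaRect((W[m][:,:2]*1000).astype(np.float32)))
v=np.mgrid[0:384,0:512][0]
E
```

```text
[0.57432456 0.08202457 0.28203847] 2.6417
[250.62337447 109.75012544] [250.912456   109.64290328]
190 49
collar ((572.9081420898438, 80.06173706054688), 16.95142936706543) ((573.0185546875, 80.15827941894531), (33.08465576171875, 32.97343063354492), 1.6927653551101685)
```

View pics/w1.png

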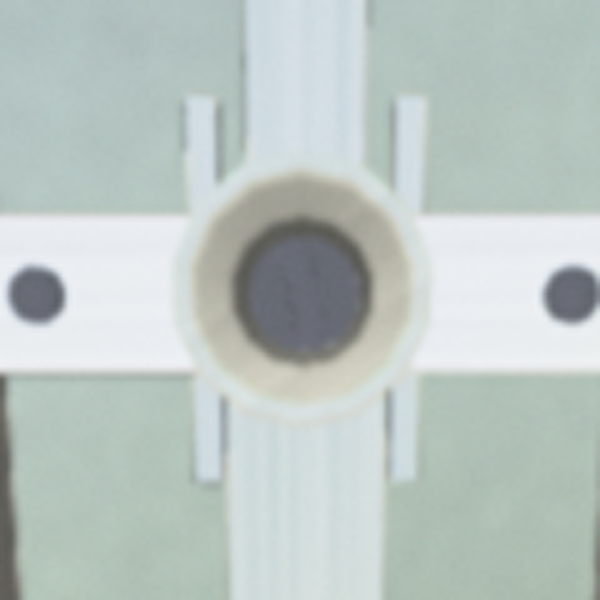

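The collar is centred at (302,291) in this crop, with the bore dark inside. The slot edges show faintly, running nearly vertical with a slight slant. I'll stretch the contrast and check the depth.

```bash
python3 - <<'E'
from h import *
d=dict(np.load('w1.npz')); W=cloud(d)
im=d['image'][90:126,232:268].astype(float).mean(-1)
s=np.clip((im-80)*255/50,0,255).astype(np.uint8)
s=cv2.resize(s,(500,500),interpolation=cv2.INTER_CUBIC)
z=W[90:126,232:268,2]; k=np.nan_to_num(np.clip((z-.055)*255/.03,0,255)).astype(np.uint8); k=cv2.resize(k,(300,300),interpolation=cv2.INTER_NEAREST)
o=np.zeros((500,800),np.uint8);o[:,:500]=s;o[:300,500:]=k
cv2.imwrite('pics/w2.png',o)
r=W.reshape(-1,3); m=(np.hypot(W[...,0]-.5742,W[...,1]-.0807)<.0088)&(W[...,2]<.09)
print(np.histogram(W[...,2][m],bins=np.arange(.06,.09,.002)))
f=m&(W[...,2]<.0705); P=W[f]; print(len(P),P.mean(0)); 
for mm in (f,m&(W[...,2]>.0705)):
  q=W[mm][:,:2]; e,V=np.linalg.eigh(np.cov(q.T)); print(e,np.degrees(np.arctan2(V[1],V[0])))
E
```

```text
(array([  1,   6, 134,  63,   2,   9, 120,  59,   2,   2,   2,   8,   1,
         3]), array([0.06 , 0.062, 0.064, 0.066, 0.068, 0.07 , 0.072, 0.074, 0.076,
       0.078, 0.08 , 0.082, 0.084, 0.086, 0.088]))
221 [0.57427574 0.08064515 0.06508553]
[1.42757568e-05 2.38230478e-05] [ -78.89799218 -168.89799218]
[1.37969891e-05 2.40460811e-05] [-165.60539327  104.39460673]
```

View pics/w2.png

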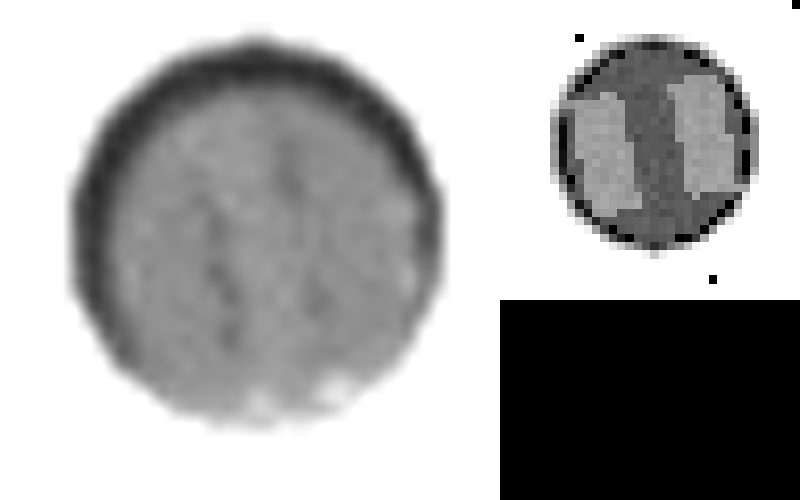

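```bash
python3 - <<'E'
from h import *
d=dict(np.load('w1.npz')); W=cloud(d)
m=((np.hypot(W[...,0]-.5742,W[...,1]-.0807)<.0095)&(W[...,2]>.0705)&(W[...,2]<.0765)).astype(np.uint8)
n,l,st,c=cv2.connectedComponentsWithStats(m,connectivity=4)
for i in range(1,n):
    if st[i,4]>20:
        P=W[l==i]; print(st[i,4],P.mean(0),cv2.minAreaRect((P[:,:2]*1000).astype(np.float32)))
# plate/portal yaw & post from wrist
z=W[...,2]
mm=(z>.056)&(z<.068)
P=W[mm&(W[...,0]>.54)]; print('portal',cv2.minAreaRect((P[:,:2]*1000).astype(np.float32)))
P=W[mm&(W[...,0]<.52)&(W[...,0]>.46)];print(len(P)); 
if len(P): print('post',P.mean(0),cv2.minAreaRect((P[:,:2]*1000).astype(np.float32)))
E
```

```text
87 [0.57186579 0.08455904 0.07370076] ((571.7650756835938, 84.88556671142578), (9.985787391662598, 5.149577617645264), 13.306317329406738)
87 [0.57397108 0.07580257 0.07369308] ((574.0267944335938, 75.81378173828125), (9.887088775634766, 4.488775253295898), 13.639674186706543)
portal ((698.4719848632812, 19.870452880859375), (259.6249694824219, 273.1117858886719), 11.896770477294922)
33
post [0.49941826 0.07594858 0.05731541] ((499.5144348144531, 75.52208709716797), (1.4341744184494019, 12.347674369812012), 3.3281702995300293)
```

```bash
python3 - <<'E'
from h import *
d=snapshot('scene'); W=cloud(d); z=W[...,2]
m=(z>.098)&(z<.11)&(np.hypot(W[...,0]-.574,W[...,1]-.081)<.03)
P=(W[m][:,:2]*1000).astype(np.float32); print(len(P),cv2.minEnclosingCircle(P),cv2.minAreaRect(P))
m=(z>.115)&(z<.14)&(np.hypot(W[...,0]-.545,W[...,1]+.263)<.03)
P=(W[m][:,:2]*1000).astype(np.float32); print(len(P),cv2.minAreaRect(P))
E
```

```text
10 ((588.2789916992188, 78.23268127441406), 3.885298490524292) ((588.8704833984375, 78.30116271972656), (7.037664890289307, 6.182549953460693), 66.72413635253906)
204 ((545.8322143554688, -263.7649841308594), (30.998340606689453, 21.340206146240234), 37.350372314453125)
```

```bash
sed -i 's/^FY=.*/FY=0.0573; AX=np.array([0.5737,0.0805])/' h.py; python3 - <<'E'
from h import *
y=0.69+np.pi/2
bot.set_gripper(0.06,60)
bot.move_pose([0.545,-0.2634,0.19],down(y))
d=snapshot('wrist'); cv2.imwrite('pics/w3.png',d['image'][:,:,::-1])
bot.move_straight([0.545,-0.2634,0.082])
s=bot.get_state();print(s['t'],s['eef_pos'],s['ft_force'],s['ft_torque'])
bot.set_gripper(0.0,60)
s=bot.get_state();print(s['t'],s['width'],s['ft_force'],s['ft_torque'])
d=snapshot('wrist'); cv2.imwrite('pics/w4.png',d['image'][:,:,::-1])
d=snapshot('top'); cv2.imwrite('pics/t4.png',d['image'][:,:,::-1])
E
```

```text
5.3583 [ 0.5458657  -0.26322798  0.082783  ] [0.3076761  0.19308531 0.75053105] [ 0.00568848 -0.00789912  0.01607713]
5.7833 0.021223242418734304 [-0.27395195  0.30098407  5.84802271] [-0.04289225  0.2150063  -0.01457279]
```

View pics/w4.png

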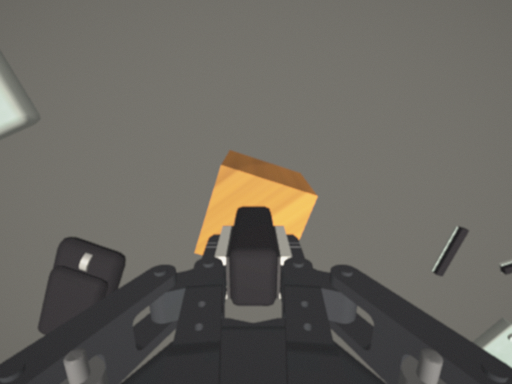

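```bash
python3 - <<'E'
from h import *
bot.move_straight([0.545,-0.2634,0.17],max_speed=0.2)
s=bot.get_state();print(s['t'],s['eef_pos'],s['width'],s['ft_force'],s['ft_torque'])
y=0.235+np.pi/2
bot.move_pose([*AX,0.192],down(y))
bot.hold(0.3)
s=bot.get_state();print(s['t'],s['eef_pos'],s['ft_force'],s['ft_torque'])
for n in ('top','scene'):
    d=snapshot(n); np.savez(n+'5.npz',**d)
    c=proj(d,[*AX,.15]).astype(int)
    im=d['image'][max(0,c[1]-50):c[1]+50,max(0,c[0]-60):c[0]+60]
    cv2.imwrite(f'pics/{n}5.png',cv2.resize(im,None,fx=5,fy=5,interpolation=cv2.INTER_CUBIC)[:,:,::-1])
E
```

```text
6.475 [ 0.54397596 -0.26356406  0.1690112 ] 0.02154102605746892 [-0.83089982  0.3239871  -1.57837125] [-0.02729478  0.08394073  0.01969455]
8.075 [0.57384427 0.0795448  0.19189776] [ 0.48314757  0.57412775 -1.54650089] [-0.00218969 -0.00605609  0.00969146]
```

View pics/scene5.png

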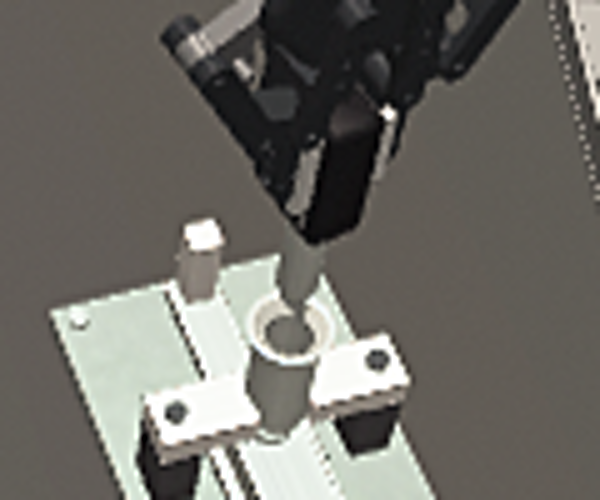

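View pics/top5.png

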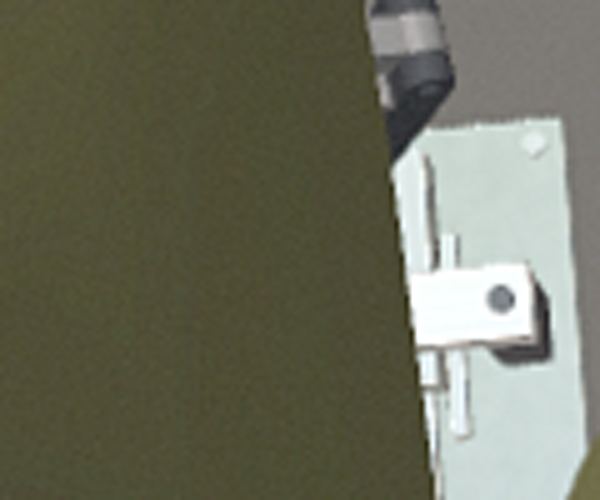

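```bash
python3 - <<'E'
from h import *
d=dict(np.load('scene5.npz')); c=proj(d,[*AX,.15]).astype(int); o=np.array([c[0]-60,c[1]-50])
for z in (.074,.104,.115,.12,.13,.15,.17): print(z,((proj(d,[*AX,z])-o)*5).round(0), ((proj(d,[*bot.get_state()['eef_pos'][:2],z])-o)*5).round(0))
W=cloud(d);z=W[...,2]
m=(z>.101)&(z<.108)&(np.hypot(W[...,0]-.574,W[...,1]-.081)<.025)
P=(W[m][:,:2]*1000).astype(np.float32); print(len(P),cv2.minEnclosingCircle(P),cv2.minAreaRect(P))
# shank columns
for zz in (.122,.13,.138,.146,.155,.165):
  m=(abs(z-zz)<.004)&(np.hypot(W[...,0]-.574,W[...,1]-.081)<.03); print(zz,m.sum(),W[m].mean(0).round(4),W[m].min(0).round(4),W[m].max(0).round(4))
E
```

```text
0.074 [277. 370.] [276. 370.]
0.104 [287. 325.] [286. 326.]
0.115 [291. 308.] [290. 309.]
0.12 [293. 300.] [292. 301.]
0.13 [296. 284.] [295. 285.]
0.15 [304. 252.] [303. 252.]
0.17 [311. 218.] [310. 218.]
102 ((574.9275512695312, 80.5406265258789), 16.753910064697266) ((575.0123901367188, 80.0025863647461), (32.524986267089844, 30.322040557861328), 64.81954956054688)
0.122 10 [0.5767 0.0796 0.1214] [0.5692 0.0772 0.1184] [0.5818 0.0827 0.1254]
0.13 8 [0.5791 0.0778 0.1312] [0.574  0.0718 0.1279] [0.5808 0.0815 0.1332]
0.138 27 [0.5785 0.0767 0.1383] [0.5711 0.0718 0.1344] [0.5819 0.0869 0.1418]
0.146 22 [0.5788 0.0766 0.1467] [0.5726 0.0715 0.1426] [0.5818 0.0843 0.1498]
0.155 25 [0.579  0.0768 0.155 ] [0.5719 0.0714 0.1514] [0.5822 0.0856 0.1589]
0.165 22 [0.5783 0.075  0.1647] [0.5718 0.0716 0.1613] [0.5827 0.0845 0.169 ]
```

```bash
python3 - <<'E'
from h import *
r=bot.move_straight([0.5745,0.0813,0.170],max_speed=0.05,contact_N=8)
s=bot.get_state();print(r,s['t'],s['eef_pos'],s['ft_force'],s['ft_torque'])
if not r:
  r=bot.move_straight([0.5745,0.0813,0.1525],max_speed=0.04,contact_N=8)
  s=bot.get_state();print(r,s['t'],s['eef_pos'],s['ft_force'],s['ft_torque'])
E
```

```text
False 8.7667 [0.57443978 0.08140527 0.16976085] [-1.43336813 -0.09969167 -0.35865467] [-0.01430882 -0.03562277  0.00210616]
False 9.3583 [0.57445583 0.08131707 0.15235701] [ 0.58540814  0.21163046 -1.00700209] [ 0.06761422 -0.00796928 -0.02280885]
```

```bash
python3 - <<'E'
from h import *
r=bot.move_straight([0.5745,0.0813,0.141],max_speed=0.015,contact_N=5)
s=bot.get_state();print(r,s['t'],s['eef_pos'],s['ft_force'],s['ft_torque'])
E
```

```text
True 9.9833 [0.57453727 0.0812931  0.14315562] [-0.32528534 -0.44895973  6.4266302 ] [-0.05826677  0.20678351 -0.02437935]
```

```bash
cat >> h.py <<'E'
def st():
    bot.hold(0.12); F=[];T=[]
    for _ in range(3):
        s=bot.get_state(); F.append(s['ft_force']);T.append(s['ft_torque']); bot.hold(0.03)
    return s,np.mean(F,0),np.mean(T,0)
def eyaw(s):
    q=s['eef_rot']; a=2*np.arctan2(q[2],q[1]); return (a+np.pi)%(2*np.pi)-np.pi
E
python3 - <<'E'
from h import *
y0=0.235+np.pi/2; z=0.1437
bot.move_straight([0.5745,0.0813,z],max_speed=0.02)
s,F,T=st(); print(s['t'],s['eef_pos'].round(4),round(eyaw(s)-y0,4),F.round(2),T.round(4))
for k in range(1,5):
    a=0.08*k
    bot.move_straight([0.5745,0.0813,z-0.0035*a],rot=down(y0-a),max_speed=0.02)
    s0=bot.get_state()
    s,F,T=st(); print(round(s['t'],2),s['eef_pos'].round(4),a,round(y0-eyaw(s),4),F.round(2),T.round(4),s0['ft_torque'].round(4))
E
```

```text
10.4167 [0.5744 0.0813 0.1435] -0.0 [ 0.04  0.46 -0.9 ] [-0.0064 -0.0545 -0.0075]
10.88 [0.5745 0.0812 0.1434] 0.08 0.0789 [-0.05  0.15  0.83] [-0.1248  0.0199  0.0033] [-0.0235 -0.0663  0.0114]
11.35 [0.5746 0.081  0.1433] 0.16 0.1589 [-0.44 -1.57  3.65] [-0.3934  0.1684  0.0186] [-0.3084  0.1554 -0.0222]
11.82 [0.5746 0.0809 0.1431] 0.24 0.2393 [-1.05 -1.59  5.21] [-0.538   0.2533  0.0387] [-0.541   0.2073  0.054 ]
12.28 [0.5745 0.0809 0.1428] 0.32 0.3193 [-0.79 -1.32  5.58] [-0.538   0.2587  0.0333] [-0.5431  0.2393  0.0812]
```

```bash
cat > turn.py <<'E'
from h import *
def turn(a0,a1,step,zoff,stop,y0=0.235+np.pi/2):
    a=a0
    while a<a1-1e-6:
        a=min(a+step,a1)
        bot.move_straight([0.5745,0.0811,zoff-0.0035*a],rot=down(y0-a),max_speed=0.02)
        m=bot.get_state()['ft_torque'][2]
        bot.hold(0.06); T=[]
        for _ in range(4):
            s=bot.get_state(); T.append(s['ft_torque'][2]); bot.hold(0.02)
        print(round(s['t'],2),round(a,3),'z',round(s['eef_pos'][2],4),'yaw',round(y0-eyaw(s),3),'F',s['ft_force'].round(1),'Tmv',round(m,3),'Trest',np.mean(T).round(4),np.std(T).round(4),flush=True)
        if np.mean(T)>stop: break
    return a
E
python3 - <<'E'
from turn import *
turn(0.32,0.9,0.08,0.1441,0.058)
E
```

```text
12.68 0.4 z 0.1427 yaw 0.398 F [ 0.4 -2.4  3.9] Tmv 0.021 Trest 0.0437 0.0199
13.05 0.48 z 0.1424 yaw 0.478 F [-0.  -1.9  5.4] Tmv 0.084 Trest 0.0296 0.0171
13.43 0.56 z 0.1421 yaw 0.558 F [-1.9 -2.9  3.8] Tmv 0.069 Trest 0.0468 0.0259
13.8 0.64 z 0.1418 yaw 0.638 F [-1.1 -3.8  4.8] Tmv 0.017 Trest 0.034 0.0194
14.18 0.72 z 0.1415 yaw 0.719 F [-1.6 -3.5  5.6] Tmv 0.032 Trest 0.044 0.0138
14.55 0.8 z 0.1413 yaw 0.799 F [-1.7 -3.4  5.2] Tmv 0.034 Trest 0.0712 0.0309
```

```bash
python3 - <<'E'
from turn import *
T=[bot.get_state()['ft_torque'][2] for _ in range(10)]; print(np.round(T,3), bot.get_state()['t'])
T=[]
for _ in range(40):
    bot.hold(0.01); T.append(bot.get_state()['ft_torque'][2])
T=np.array(T); print(bot.get_state()['t'],T.mean(),T.std(), np.round([T[:10].mean(),T[10:20].mean(),T[20:30].mean(),T[30:].mean()],4))
E
```

```text
[0.015 0.015 0.015 0.015 0.015 0.015 0.015 0.015 0.015 0.015] 14.5667
14.9 0.04420711949743765 0.03577272117289218 [0.0507 0.0578 0.0425 0.0259]
```

```bash
cat > turn.py <<'E'
from h import *
def turn(a0,a1,step,zoff,stop,y0=0.235+np.pi/2,n=36,xy=(0.5745,0.0811)):
    a=a0
    while a<a1-1e-6:
        a=min(a+step,a1)
        bot.move_straight([*xy,zoff-0.0035*a],rot=down(y0-a),max_speed=0.02)
        bot.hold(0.03); T=[];J=[];F=[]
        for _ in range(n):
            s=bot.get_state(); T.append(s['ft_torque'][2]);J.append(s['joint_torque'][6]);F.append(s['ft_force']); bot.hold(0.008)
        print(round(s['t'],2),round(a,3),'z',round(s['eef_pos'][2],4),'yaw',round(y0-eyaw(s),3),'F',np.mean(F,0).round(1),'Trest',np.mean(T).round(4),np.std(T).round(4),'J7',np.mean(J).round(4),np.std(J).round(4),flush=True)
        if np.mean(T)>stop: break
    return a
E
python3 - <<'E'
from turn import *
turn(0.8,1.3,0.08,0.1442,0.065)
E
```

```text
15.47 0.88 z 0.141 yaw 0.88 F [-1.4 -4.8  4.3] Trest 0.0416 0.0278 J7 -0.0401 0.0113
16.06 0.96 z 0.1408 yaw 0.96 F [-1.7 -4.8  4.6] Trest 0.0497 0.0251 J7 -0.0497 0.0054
16.64 1.04 z 0.1406 yaw 1.04 F [-1.9 -4.7  5.3] Trest 0.0615 0.0205 J7 -0.0607 0.0054
17.23 1.12 z 0.1404 yaw 1.12 F [-2.1 -4.8  6.1] Trest 0.0733 0.0335 J7 -0.0715 0.0053
```

```bash
python3 - <<'E'
from h import *
y=0.235+np.pi/2-1.12
bot.set_gripper(0.055)
s=bot.get_state();print(s['t'],s['eef_pos'].round(4),s['ft_force'].round(2),s['width'])
bot.move_straight([0.5745,0.081,0.215],max_speed=0.2)
bot.move_pose([0.45,0.072,0.215],down(FY))
s=bot.get_state();print(s['t'])
for n in ('top','scene'):
    d=snapshot(n); np.savez(n+'6.npz',**d)
    c=proj(d,[*AX,.12]).astype(int)
    im=d['image'][max(0,c[1]-50):c[1]+50,max(0,c[0]-60):c[0]+60]
    cv2.imwrite(f'pics/{n}6.png',cv2.resize(im,None,fx=5,fy=5,interpolation=cv2.INTER_CUBIC)[:,:,::-1])
    W=cloud(d);z=W[...,2]
    m=(z>.175)&(z<.19)&(np.hypot(W[...,0]-.574,W[...,1]-.081)<.04)
    if m.sum(): print(n,'handle top',m.sum(),W[m].mean(0).round(4),cv2.minAreaRect((W[m][:,:2]*1000).astype(np.float32)))
    m=(z>.054)&(z<.066)&(np.hypot(W[...,0]-.494,W[...,1]-.0752)<.02)
    if m.sum(): print(n,'post',m.sum(),W[m].mean(0).round(4),cv2.minAreaRect((W[m][:,:2]*1000).astype(np.float32)))
E
```

```text
17.6583 [0.5746 0.082  0.1402] [ 0.3   0.23 -0.92] 0.05505235084243929
18.7583
top handle top 365 [0.574  0.0802 0.1816] ((574.8012084960938, 80.78868103027344), (22.593231201171875, 29.550230026245117), 44.415443420410156)
top post 86 [0.494  0.0752 0.06  ] ((493.8604431152344, 75.60792541503906), (13.520219802856445, 13.806764602661133), 87.88394927978516)
scene handle top 191 [0.5776 0.08   0.1814] ((575.4193725585938, 81.46481323242188), (21.6671142578125, 30.96279525756836), 46.469322204589844)
scene post 48 [0.4957 0.075  0.0597] ((494.35003662109375, 75.57295227050781), (13.287405014038086, 13.52111530303955), 2.197301149368286)
```

View pics/scene6.png

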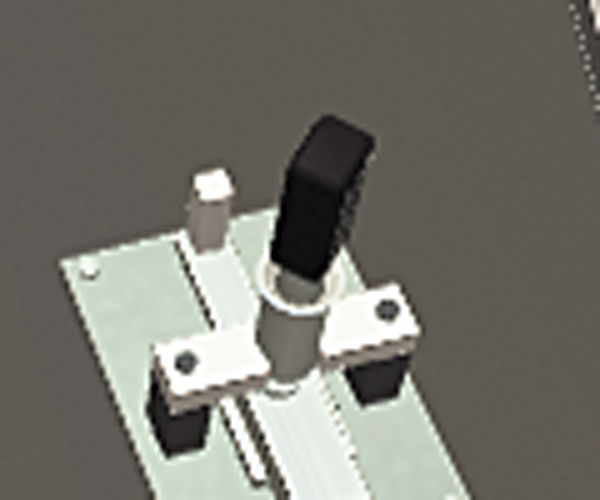

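View pics/top6.png

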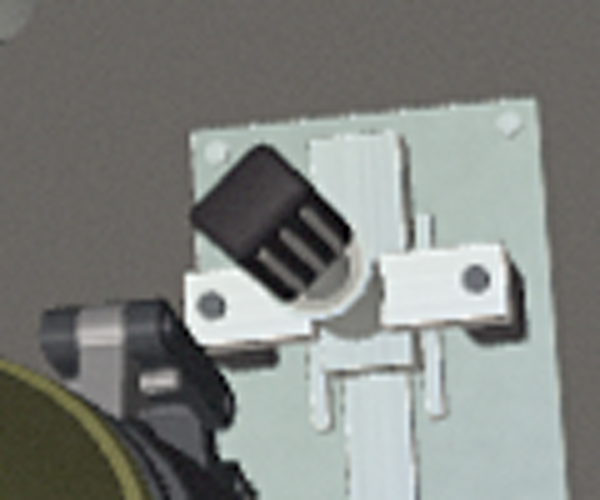

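The driver stands upright in the collar, with its handle top at (0.575,0.081,0.182). The post is unmoved at (0.494,0.0755). Next is the trial tug.

```bash
cat >> h.py <<'E'
def avg(n=24):
    F=[]
    for _ in range(n):
        s=bot.get_state(); F.append(s['ft_force']); bot.hold(0.008)
    return s,np.mean(F,0)
E
python3 - <<'E'
from h import *
P=np.array([0.4941,0.0755])
bot.set_gripper(0.045,40)
bot.move_pose([*P,0.13],down(FY))
bot.move_straight([*P,0.034],max_speed=0.12)
s,F0=avg(); print(s['t'],s['eef_pos'].round(4),F0.round(2))
bot.set_gripper(0.0,40)
s,F=avg(); print(s['t'],s['eef_pos'].round(4),F.round(2),s['width'])
p=s['eef_pos'].copy()
E
```

```text
20.7333 [0.4942 0.0756 0.0346] [-1.79 -0.09 -0.14]
21.3167 [0.4942 0.0755 0.0344] [-1.84  0.05  5.51] 0.013840756398678884
```

```bash
python3 - <<'E'
from h import *
P=np.array([0.4941,0.0755])
for k in (1,2,3):
    bot.move_straight([*(P-fx_*0.001*k),0.034],max_speed=0.01)
    f=[]
    s,F=avg(30); print(round(s['t'],2),s['eef_pos'].round(4),F.round(2))
d=snapshot('top');W=cloud(d);z=W[...,2]
E
```

```text
21.82 [0.4942 0.0755 0.0344] [ 0.29 -0.12  5.61]
22.32 [0.4941 0.0756 0.0344] [ 3.7  -0.29  5.31]
22.82 [0.4938 0.0756 0.0344] [ 5.33 -0.16  4.21]
```

```bash
python3 - <<'E'
from h import *
P=np.array([0.4941,0.0755])
for k in (4,5,6,7,8):
    bot.move_straight([*(P-fx_*0.001*k),0.034],max_speed=0.01)
    s,F=avg(24); print(round(s['t'],2),s['eef_pos'].round(4),F.round(2),flush=True)
    if s['eef_pos'][0]<0.491: break
E
```

```text
23.32 [0.4936 0.0757 0.0344] [ 6.83 -0.05  3.06]
23.77 [0.4931 0.0757 0.0344] [ 7.55 -0.14  2.5 ]
24.22 [0.4923 0.0757 0.0344] [7.87 0.02 2.24]
24.67 [0.4914 0.0757 0.0344] [7.79 0.25 2.08]
25.12 [0.4904 0.0757 0.0344] [7.73 0.15 2.03]
```

```bash
python3 - <<'E'
from h import *
bot.set_gripper(0.045)
s=bot.get_state(); q=s['eef_pos']; bot.hold(0.2)
s,F=avg(40); print(round(s['t'],2),s['eef_pos'].round(4),F.round(2),s['width'])
bot.hold(0.3)
s,F=avg(40); print(round(s['t'],2),s['eef_pos'].round(4),F.round(2))
d=snapshot('scene');W=cloud(d);z=W[...,2]
E
```

```text
26.06 [0.4861 0.0751 0.034 ] [0.19 0.03 0.08] 0.044667755016067595
26.69 [0.4861 0.0751 0.034 ] [ 0.07 -0.07  0.06]
```

The resting tug slid at about 7.8 N, so the foot force is about 4 N, while the turning torque suggested about 8 N. The torque reading includes side friction from about 5 N of lateral load. I'll add a small correction of about 0.08 rad with the side load relieved, then try the tug again.

```bash
python3 - <<'E'
from turn import *
bot.move_straight([0.486,0.075,0.13],max_speed=0.25)
bot.set_gripper(0.055,60)
y0=0.235+np.pi/2
xy=[0.5745,0.0803]
bot.move_pose([*xy,0.215],down(y0-1.07))
bot.move_straight([*xy,0.1406],max_speed=0.1,contact_N=8)
s,F=avg(10); print(round(s['t'],2),s['eef_pos'].round(4),F.round(2))
bot.set_gripper(0.0,60)
s,F=avg(10); print(round(s['t'],2),s['eef_pos'].round(4),F.round(2),s['width'],y0-eyaw(s))
turn(1.04,1.12,0.04,0.1445,0.085,xy=xy)
E
```

```text
29.07 [0.575  0.0805 0.1413] [ 0.14 -0.15  0.27]
29.54 [0.5746 0.0803 0.1409] [-0.71 -0.18  3.1 ] 0.02132235111921181 1.070011355847702
30.12 1.08 z 0.1408 yaw 1.08 F [-0.9 -0.2  4.8] Trest 0.0201 0.0343 J7 -0.0211 0.0018
30.71 1.12 z 0.1408 yaw 1.12 F [-1.1 -0.4  6.1] Trest 0.0508 0.0286 J7 -0.0475 0.0027
```

```bash
python3 - <<'E'
from turn import *
turn(1.12,1.18,0.03,0.1446,0.085,xy=[0.5745,0.0803])
E
```

```text
31.29 1.15 z 0.1408 yaw 1.15 F [-1.  -0.5  5.9] Trest 0.0678 0.0224 J7 -0.0689 0.002
31.88 1.18 z 0.1407 yaw 1.18 F [-1.3 -0.6  6.3] Trest 0.0793 0.0307 J7 -0.0794 0.002
```

```bash
python3 - <<'E'
from h import *
bot.set_gripper(0.055,60)
bot.move_straight([0.5745,0.0805,0.215],max_speed=0.25)
P=np.array([0.491,0.0755])
bot.move_pose([0.45,0.0725,0.215],down(FY))
d=snapshot('top');np.savez('top7.npz',**d);W=cloud(d);z=W[...,2]
m=(z>.175)&(z<.19)&(np.hypot(W[...,0]-.574,W[...,1]-.081)<.04)
print('handle top',m.sum(),W[m].mean(0).round(4),cv2.minAreaRect((W[m][:,:2]*1000).astype(np.float32)))
m=(z>.054)&(z<.066)&(np.hypot(W[...,0]-.49,W[...,1]-.0752)<.02)
r=cv2.minAreaRect((W[m][:,:2]*1000).astype(np.float32)); print('post',m.sum(),r)
P=np.array(r[0])/1000
bot.set_gripper(0.045,40)
bot.move_pose([*P,0.13],down(FY))
bot.move_straight([*P,0.034],max_speed=0.12)
bot.hold(0.2);s,F=avg(24); print(round(s['t'],2),s['eef_pos'].round(4),F.round(2))
bot.set_gripper(0.0,40)
s,F=avg(24); print(round(s['t'],2),s['eef_pos'].round(4),F.round(2),s['width'])
for k in (2,3.5,5,6,7):
    bot.move_straight([*(P-fx_*0.001*k),0.034],max_speed=0.015)
    s,F=avg(20); print(k,round(s['t'],2),s['eef_pos'].round(4),F.round(2),flush=True)
E
```

```text
handle top 355 [0.5808 0.0755 0.1814] ((581.582275390625, 76.00785827636719), (21.816883087158203, 30.197402954101562), 44.99127197265625)
post 86 ((490.72705078125, 75.2340316772461), (13.744544982910156, 14.328125953674316), 88.68486785888672)
35.45 [0.4909 0.0753 0.0342] [-0.   -0.17 -0.03]
36.03 [0.4905 0.0752 0.0341] [-0.98  0.08  3.72] 0.013461419989686734
2 36.48 [0.4903 0.0753 0.0341] [ 3.95 -0.15  0.77]
3.5 36.9 [0.4892 0.0753 0.0341] [ 5.66  0.02 -0.53]
5 37.32 [0.4879 0.0753 0.0341] [ 5.81  0.2  -0.81]
6 37.73 [0.4871 0.0753 0.0341] [ 6.23  0.2  -0.98]
7 38.15 [0.4861 0.0753 0.0341] [ 6.27  0.08 -0.92]
```

```bash
python3 - <<'E'
from h import *
P=np.array([0.49073,0.07523])
for k in np.arange(7.4,9.5,0.4):
    t0=bot.get_state()['t']
    bot.move_straight([*(P-fx_*0.001*k),0.034],max_speed=0.03)
    o=[]
    for _ in range(6):
        s=bot.get_state(); o.append(round(s['ft_force'][0],1)); bot.hold(0.008)
    print(k.round(1),round(t0,2),round(s['t'],3),s['eef_pos'].round(4)[:1],o, s['joint_torque'].round(2),flush=True)
E
```

```text
7.4 38.16 38.45 [0.4858] [np.float64(6.6), np.float64(6.3), np.float64(6.6), np.float64(6.7), np.float64(6.7), np.float64(6.5)] [-4.300e-01 -4.816e+01  6.800e-01  5.700e-01 -7.000e-02  1.720e+00
  2.000e-02]
7.8 38.46 38.75 [0.4855] [np.float64(6.5), np.float64(6.6), np.float64(7.0), np.float64(6.4), np.float64(6.8), np.float64(7.1)] [-4.300e-01 -4.814e+01  6.900e-01  6.200e-01 -7.000e-02  1.730e+00
  2.000e-02]
8.2 38.76 39.05 [0.4851] [np.float64(6.6), np.float64(6.2), np.float64(6.3), np.float64(6.5), np.float64(6.8), np.float64(6.4)] [-4.200e-01 -4.812e+01  7.000e-01  6.500e-01 -7.000e-02  1.730e+00
  1.000e-02]
8.6 39.06 39.35 [0.4847] [np.float64(6.7), np.float64(7.1), np.float64(6.1), np.float64(7.3), np.float64(7.0), np.float64(6.1)] [-4.100e-01 -4.809e+01  7.000e-01  6.700e-01 -7.000e-02  1.730e+00
  1.000e-02]
9.0 39.36 39.65 [0.4843] [np.float64(6.5), np.float64(5.5), np.float64(6.4), np.float64(6.8), np.float64(6.2), np.float64(6.3)] [-4.000e-01 -4.807e+01  7.100e-01  7.000e-01 -7.000e-02  1.730e+00
  1.000e-02]
9.4 39.66 39.95 [0.4839] [np.float64(7.1), np.float64(6.8), np.float64(6.1), np.float64(6.9), np.float64(6.7), np.float64(6.4)] [-3.900e-01 -4.804e+01  7.200e-01  7.200e-01 -7.000e-02  1.740e+00
  1.000e-02]
```

The tug slides steadily at about 6.6 N while the grip lifts slightly, so the foot force is only about 3–4 N. That is too near the lower limit. I'll turn about 0.09 rad further past breakaway and try again.

```bash
python3 - <<'E'
from turn import *
bot.set_gripper(0.045)
bot.move_straight([0.482,0.0747,0.13],max_speed=0.25)
bot.set_gripper(0.06,80)
y0=0.235+np.pi/2
xy=[0.5745,0.0803]
bot.move_pose([*xy,0.215],down(y0-1.10))
r=bot.move_straight([*xy,0.1406],max_speed=0.1,contact_N=8)
s,F=avg(10); print(r,round(s['t'],2),s['eef_pos'].round(4),F.round(2))
bot.set_gripper(0.0,80)
s,F=avg(10); print(round(s['t'],2),s['eef_pos'].round(4),F.round(2),s['width'],y0-eyaw(s))
turn(1.10,1.22,0.03,0.1447,0.088,xy=xy,n=24)
E
```

```text
False 42.73 [0.575  0.0805 0.1413] [ 0.1  -0.2   0.23]
43.24 [0.5745 0.0803 0.1409] [-0.83 -0.3   3.38] 0.02125400731154423 1.1000093436673186
43.73 1.13 z 0.1409 yaw 1.13 F [-0.9 -0.5  4.1] Trest 0.0355 0.0297 J7 -0.0398 0.0054
44.21 1.16 z 0.1408 yaw 1.16 F [-1.2 -0.3  5.6] Trest 0.0613 0.0269 J7 -0.0634 0.0024
44.69 1.19 z 0.1408 yaw 1.19 F [-1.2 -0.4  5.9] Trest 0.0676 0.0234 J7 -0.0712 0.0023
45.17 1.22 z 0.1407 yaw 1.22 F [-1.3 -0.4  6.3] Trest 0.0828 0.0254 J7 -0.0846 0.0023
```

```bash
python3 - <<'E'
from turn import *
turn(1.22,1.28,0.03,0.1448,0.11,xy=[0.5745,0.0803],n=24)
E
```

```text
45.66 1.25 z 0.1407 yaw 1.25 F [-1.3 -0.2  6.1] Trest 0.0774 0.0302 J7 -0.0924 0.0023
46.14 1.28 z 0.1406 yaw 1.28 F [-1.5 -0.4  6.3] Trest 0.0899 0.0339 J7 -0.0972 0.0023
```

```bash
python3 - <<'E'
from h import *
bot.set_gripper(0.06,60)
bot.move_straight([0.5745,0.0805,0.215],max_speed=0.25)
bot.move_pose([0.45,0.0725,0.215],down(FY))
d=snapshot('top');W=cloud(d);z=W[...,2]
m=(z>.175)&(z<.19)&(np.hypot(W[...,0]-.574,W[...,1]-.081)<.04)
print('handle top',m.sum(),W[m].mean(0).round(4),cv2.minAreaRect((W[m][:,:2]*1000).astype(np.float32)))
m=(z>.054)&(z<.066)&(np.hypot(W[...,0]-.484,W[...,1]-.0748)<.02)
r=cv2.minAreaRect((W[m][:,:2]*1000).astype(np.float32)); print('post',m.sum(),r)
P=np.array(r[0])/1000
bot.set_gripper(0.045,40)
bot.move_pose([*P,0.13],down(FY))
bot.move_straight([*P,0.034],max_speed=0.12)
bot.set_gripper(0.0,40)
s,F=avg(24); print(round(s['t'],2),s['eef_pos'].round(4),F.round(2),s['width'])
x0=s['eef_pos'][0]
for k in (2,3.5,5,6,7):
    bot.move_straight([*(P-fx_*0.001*k),0.034],max_speed=0.015)
    s,F=avg(16); print(k,round(s['t'],2),s['eef_pos'].round(4),F.round(2),flush=True)
    if s['eef_pos'][0]<x0-0.003: break
E
```

```text
handle top 351 [0.5808 0.076  0.1813] ((581.5631713867188, 76.72584533691406), (22.40981674194336, 29.45116424560547), 42.612518310546875)
post 85 ((484.4681396484375, 75.5811538696289), (13.905019760131836, 13.82533073425293), 4.313194751739502)
49.96 [0.4841 0.0755 0.0347] [-1.56  0.05  5.71] 0.013298574413257394
2 50.38 [0.484  0.0756 0.0347] [ 2.07 -0.36  6.64]
3.5 50.76 [0.4838 0.0757 0.0347] [ 4.85 -0.39  5.79]
5 51.14 [0.4836 0.0758 0.0347] [ 7.15 -0.58  3.88]
6 51.52 [0.4835 0.0758 0.0347] [ 8.6  -0.57  2.57]
7 51.91 [0.4831 0.0759 0.0347] [ 9.61 -0.65  1.93]
```

```bash
python3 - <<'E'
from h import *
P=np.array([0.48447,0.07558])
for k in (8,9,10):
    bot.move_straight([*(P-fx_*0.001*k),0.034],max_speed=0.015)
    s,F=avg(12); print(k,round(s['t'],2),s['eef_pos'].round(4),F.round(2),flush=True)
E
```

```text
8 52.26 [0.4823 0.0759 0.0347] [ 9.88 -0.48  1.5 ]
9 52.61 [0.4814 0.076  0.0347] [10.26 -0.22  1.39]
10 52.96 [0.4805 0.076  0.0347] [10.12  0.36  1.75]
```

Sliding drag is now a steady 10.2 N, which puts the foot at about 5–6 N, well inside 3–14 N. I'll make the final draw.

```bash
python3 - <<'E'
from h import *
P=np.array([0.48447,0.07558])
for k in (13.5,16.5):
    bot.move_straight([*(P-fx_*0.001*k),0.034],max_speed=0.02)
    s,F=avg(16); print(k,round(s['t'],2),s['eef_pos'].round(4),F.round(2),flush=True)
# ease the pull before letting go
bot.move_straight([*(P-fx_*0.0125),0.034],max_speed=0.03)
s,F=avg(16); print(round(s['t'],2),s['eef_pos'].round(4),F.round(2))
bot.set_gripper(0.05)
p=bot.get_state()['eef_pos']
bot.move_straight([p[0],p[1],0.13],max_speed=0.2)
bot.move_pose([0.42,0.07,0.2],down(FY))
s=bot.get_state();print(s['t'],s['ft_force'])
for n in ('top','scene'):
    d=snapshot(n);W=cloud(d);z=W[...,2]
    m=(z>.175)&(z<.19)&(np.hypot(W[...,0]-.574,W[...,1]-.081)<.04)
    print(n,'handle top',m.sum(),W[m].mean(0).round(4),cv2.minAreaRect((W[m][:,:2]*1000).astype(np.float32)))
    m=(z>.054)&(z<.066)&(np.hypot(W[...,0]-.475,W[...,1]-.0748)<.02)
    print('post',m.sum(),cv2.minAreaRect((W[m][:,:2]*1000).astype(np.float32)) if m.sum() else '')
    c=proj(d,[.54,.08,.08]).astype(int)
    im=d['image'][max(0,c[1]-50):c[1]+50,max(0,c[0]-60):c[0]+60]
    cv2.imwrite(f'pics/{n}9.png',cv2.resize(im,None,fx=5,fy=5,interpolation=cv2.INTER_CUBIC)[:,:,::-1])
E
```

```text
13.5 53.42 [0.477  0.0758 0.0347] [10.17 -0.11  1.66]
16.5 53.85 [0.4741 0.0757 0.0347] [10.39  0.02  1.72]
54.27 [0.4741 0.0756 0.0347] [3.67 0.8  7.29]
55.7917 [-0.38263947 -0.63478943 -0.196349  ]
top handle top 356 [0.5809 0.076  0.1812] ((581.697021484375, 76.43285369873047), (22.061201095581055, 30.11705207824707), 37.11798858642578)
post 88 ((474.8369445800781, 75.58859252929688), (13.90974235534668, 13.324624061584473), 1.3856621980667114)
scene handle top 198 [0.5844 0.0758 0.1811] ((582.4813232421875, 76.9267578125), (21.983957290649414, 30.51076889038086), 42.10834884643555)
post 46 ((476.3455505371094, 75.46600341796875), (15.025525093078613, 13.516641616821289), 7.08797550201416)
```

View pics/scene9.png

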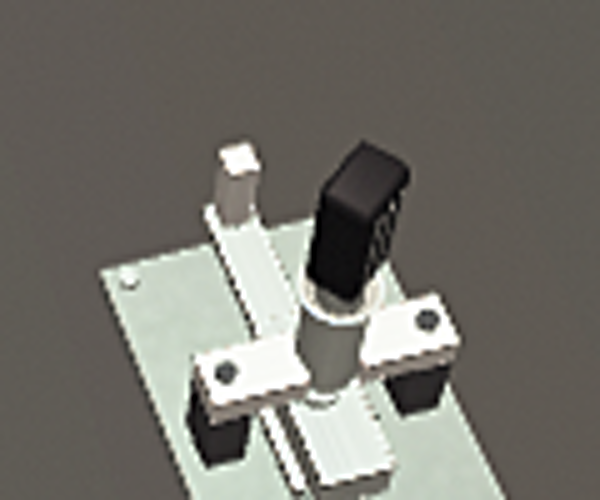

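The driver stands in the collar with its handle top at about (355,165) in the crop. The post is at (237,160), the block has been drawn about 19 mm, and the gripper is clear. I'll hand the job in.

```bash
python3 -c "
from rig import bot
bot.finish_job(); print(bot.get_state()['t'])"
```

```text
the job is handed in; nothing more can be done
the job is handed in; nothing more can be done
```

I set the stop screw to the block and handed the job in shortly after 56 s on the robot's clock (limit 72 s). No verdict is reported, and one check, the foot force, did not agree between the two ways I measured it.

**What I did:** I took the driver from its stand, put it down through the collar into the slot and turned the screw clockwise. Two trial tugs felt too light (7.8 N, then 6.6 N), so I turned the screw a little further after each. I then drew the block towards its post and let go.

**Last checks:**
- **Block:** the post moved from x = 0.494 m to 0.475 m, so the block was drawn about 19 mm. That leaves it roughly 2 mm on the +x side of the screw. The trial tugs came to about 10 mm in total, more than a few millimetres but under the 15 mm that counts as final.
- **Driver:** it stands let go in the slot, leaning about 0.07 rad.
- **Robot:** the gripper is clear of everything, with wrist forces near zero.

**Foot force:** the drag held at about 10.2 N through the final draw, which puts the foot at roughly 5–6 N. The turning torque at rest would read as high as about 14 N, the top of the 3–14 N range. I trusted the drag, because bearing and side friction in the driver probably inflate the torque reading.

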